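Drop a varistor into the green kit bin with a drop cup

TASK

Take the orange drop cup by its black handle and set it upright on the rim of the green kit bin, its square spout inside the opening and its flange resting flat on the rim, with the varistor still in it. Then let go and press the red release tab down so that the cup's bottom swings open and the varistor falls into the bin; leave the cup sitting on the bin.

Things in the scene. Friction and masses are not known exactly. Their poses are not given: they have to be found in the camera images.
- drop_cup: Orange drop cup, 0.28 kg, on a parking stand. Origin: centre of the flange's underside (seat), z up. Flange 110 (x) by 128 (y) by 5 mm. Square spout 50 mm outside, 44 inside, open on top, from 34 mm below the origin to 25 above. Black handle bar along y over the middle: 14 mm thick (x), 51 long (y), 45 to 61 mm above the origin. Red release tab at y = +50 mm.
- release_tab (a joint): Red tab on the drop cup, m: 0 up, 0.008 fully down. Pad 26 (x) by 22 mm (y), centred at x 0, y +50 mm in the cup's frame, top 32 mm above its origin. Pressed straight down it swings the bottom flap (hinged on the cup's -y side) down to 1.2 rad; springs back and shuts when let up. Starts to move at 2.5 N, fully down at 5 N.
- green_bin: Green kit bin, fixed, among a blue and a yellow one of the same shape. Origin: centre of its underside on the table; z up, x and y along its sides. Box 104 mm square, with a collar 124 mm square; rim 100 mm above the origin, square opening 76 mm wide over the origin, inner floor 4 mm above it.
- varistor: White ceramic varistor with a steel band, loose, 22 by 22 by 10 mm, 20 g. Starts in the drop cup on its bottom flap. Origin: centre of its underside.

How it is judged:
On the way, in this order (a step that is already met when the one before it is completed fails the run):
1. the drop cup sits on the green bin's rim, let go, its bottom shut and the varistor in it (horizontal distance between drop_cup and green_bin below 0.02 m and z of drop_cup in the frame of green_bin between 0.096 and 0.104 m and angle between drop_cup's own z axis and vertical below 0.1 rad and contact force between the fingers and drop_cup below 0.1 N and value of joint release_tab below 0.002 m and z of varistor in the frame of drop_cup above -0.035 m and horizontal distance between varistor and drop_cup below 0.03 m), for 0.2 s.
2. the release tab is pressed down with the cup still seated on the green bin (value of joint release_tab above 0.005 m and horizontal distance between drop_cup and green_bin below 0.02 m and z of drop_cup in the frame of green_bin below 0.106 m and angle between drop_cup's own z axis and vertical below 0.15 rad), for 0.05 s.
At the end, for the whole second after the job is handed in: The varistor lies at rest on the green bin's floor (less than 40 mm above the bin's underside, inside its walls); the drop cup sits at rest on that bin's rim, flat (within 4 mm in height, 0.1 rad of tilt) and within 20 mm of the bin's centre, its release tab up again (horizontal distance between varistor and green_bin below 0.068 m and z of varistor in the frame of green_bin below 0.04 m and linear speed of each of varistor, drop_cup below 0.03 m/s and horizontal distance between drop_cup and green_bin below 0.02 m and z of drop_cup in the frame of green_bin between 0.096 and 0.104 m and angle between drop_cup's own z axis and vertical below 0.1 rad and value of joint release_tab below 0.002 m); the robot touches nothing.
It also fails if it takes over 48 s, if anything falls off the work surface, if the arm or the gripper's body presses on something with over 40 N, if the wrist force passes 120 N, or if a joint passes its speed limit or range.

ROBOT

A 7-joint arm with a two-finger parallel gripper is mounted at the origin on the work surface. World frame = base frame: x ahead of the robot, y to its left, z up, the work surface at z = 0. Lengths are in m, angles in rad, forces in N, time in s.
With the tool pointing down it reaches from about 0.4 to 0.85 m from the base axis. Payload 10.4 kg.
Tool frame: the origin (TCP) lies at the very end of the fingers, on their centre line; the grasp point (between the pads) lies manip.grasp_offset behind it (manip.grasp_offset is the distance from the TCP to the grasp point, in m); z points along the fingers, x is the direction in which the jaws open and shut, and the axes are right-handed (so a half turn about z gives the same grasp; the last joint's range is limited). The gripper opens to 85 mm and grips with 20 to 120 N. Pads are 22 mm wide; open, the fingers measure 114 mm over their backs; the gripper's body (76 mm by 85 mm) begins 54 mm behind the grasp point. The pads swing forward as they close: fully open they stand 13 mm farther back than shut.
Start: joints at [-1.261, 0.332, -0.065, 1.46, 0.022, 1.35, -0.088], TCP at [0.204, 0.591, 0.231] pointing down, gripper open.
Joint ranges: [-2.6, 2.6], [-0.5, 2.12], [-1.47, 1.34], [0.16, 2.42], [-1.27, 4.41], [0.06, 2.06], [-2.6, 2.6]. Speed limits (rad/s): [2.22, 2.22, 2.79, 2.79, 3.14, 3.14, 3.14].

INTERFACE

Orientations are given as a unit quaternion [x, y, z, w].
In Python, from workcell import manip gives the robot as it stands.
- The arm moves only by the shell command python3 -m crank 'ROWS' [FORCE]. ROWS is JSON, a list that holds one entry, the list of rows, each a list of 7 numbers: the shift along the world's x, y, z in units of 60 mm (1.0 is 60 mm), then the turn, a rotation vector about the world's x, y, z in units of 5 degrees (1.0 is 5 degrees), then the finger opening in mm, from 0 to 85.4. A call has 1 to 8 rows; each row shifts and turns the commanded pose from where the row before left it; what a row does not reach is not made up. A row lasts 1/8 s, in which the tool goes at most 62.5 mm and 10.7 degrees, less where a joint would pass 70% of its speed; a pose out of reach is approached as far as the arm can. A call is refused whole if a number of a shift passes 1 or a number of a turn 1, either way. A call with a gripper value outside its range is refused whole. The fingers move at their own pace and stop on an object; FORCE is the grip in N (left out, the last holds). Time passes only in rows, so rows that do not move let the fingers close. It gives the time, the measured TCP pose, the force and the opening at its end, in the units of the state.
- manip.get_obs(): the state, without advancing time (a new reading comes with each control period).
- manip.camera(name): name is "side" or "top" or "wrist"; returns (picture, depth): 480x640x3 uint8, blue, green, red; 480x640 float32, m along the optical axis (not along the pixel's ray), 0 where there is no reading.
- manip.get_calibration(name): a dict with "fx", "fy", "cx", "cy" (pixels), "rvec" (rotation vector, rad) and "tvec" (3), from world to camera coordinates, as OpenCV has them; the wrist camera has in their place "T_tool_cam" (4x4, takes a point from camera to tool coordinates, whose origin is the TCP and whose axes are the tool frame's). Camera axes: x right, y down, z forward; pixel columns grow to the right and rows downward; lengths in m; the calibration is good to about 2 mm. A picture is of the moment at which its call begins: read the wrist's pose just before it. get_calibration takes no time and is no camera call.
- manip.hand_in(): hands the job in, once; it reports no verdict.
The state is a dict: "clock": time; "joint_pos": joint angles; "joint_velocities": joint speeds; "tau": joint torques, N m; "position": TCP position; "ee_rot": TCP orientation; "ft_force": force on the tool from outside, world axes, zero at the start; "torque": the same for the moment, N m; "grip_width": opening from 0.0 (shut) to 1.0 (fully open).
Only numpy, scipy, OpenCV 4.12 (cv2) and the standard library are available. Lean on these libraries where they do the work, as an engineer would, in place of code of your own. Each camera call takes 0.05 s, during which the arm holds its last target.

## Working session

There is one attempt and no reset: what is moved stays moved. The work goes in short steps, Python scripts to look and compute and a shell command to move; the robot and the scene stay as the last step left them, time stands still between calls to the robot, and variables do not carry over. Pictures are saved under pics/ and viewed, and the job is handed in when it is done.

```bash
mkdir -p pics; ls
python3 - <<'E'
from workcell import manip
import cv2,numpy as np
o=manip.get_obs();print(o, manip.grasp_offset)
for n in ("side","top","wrist"):
    p,d=manip.camera(n);cv2.imwrite(f"pics/{n}0.png",p);np.savez(f"pics/{n}0.npz",p=p,d=d);print(manip.get_calibration(n))
E
```

```text
pics
{'clock': 0.0, 'joint_pos': array([-1.26061279,  0.33283795, -0.06469475,  1.46096994,  0.02161673,
        1.34988241, -0.08848847]), 'joint_velocities': array([-0.00056986, -0.00149944,  0.00029738,  0.00037263,  0.00090508,
       -0.00118703,  0.0008783 ]), 'tau': array([-6.95642138e-04, -6.25444293e+01,  4.86943207e-02, -3.91607630e+01,
        1.62016251e-02,  9.52666509e-03,  1.63670848e-05]), 'position': array([0.20406104, 0.59034531, 0.23052344]), 'ee_rot': array([ 8.14445939e-01,  5.80239021e-01, -5.45277562e-04,  4.40233542e-04]), 'ft_force': array([ 0.05544408,  0.31388975, -0.15597984]), 'torque': array([-0.01327939,  0.03070783,  0.00450079]), 'grip_width': 1.0020381383447423} 0.0187
{'fx': 548.0146773676182, 'fy': 548.0146773676182, 'cx': 311.5472939594719, 'cy': 234.6966124467581, 'rvec': array([ 2.22122636, -0.86323697,  0.35585972]), 'tvec': array([-0.38993176,  0.33611627,  0.58679446])}
{'fx': 614.1037855447248, 'fy': 614.1037855447248, 'cx': 310.1987822555573, 'cy': 232.975548968428, 'rvec': array([ 2.17766879, -2.17037781,  0.17362073]), 'tvec': array([-0.0081212 ,  0.55038434,  0.98882872])}
{'fx': 366.9514706929625, 'fy': 366.9514706929625, 'cx': 318.0826359106366, 'cy': 241.15456563819944, 'T_tool_cam': array([[ 9.99999563e-01,  9.28483329e-04,  1.10742376e-04,
         3.21701805e-04],
       [-9.24462132e-04,  9.63919071e-01,  2.66193858e-01,
        -6.80339996e-02],
       [ 1.40409871e-04, -2.66193844e-01,  9.63919508e-01,
        -1.43427015e-01],
       [ 0.00000000e+00,  0.00000000e+00,  0.00000000e+00,
         1.00000000e+00]])}
```

View pics/top0.png

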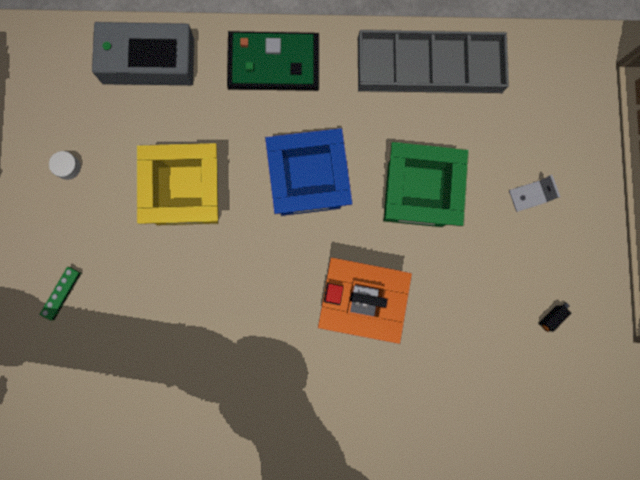

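View pics/side0.png

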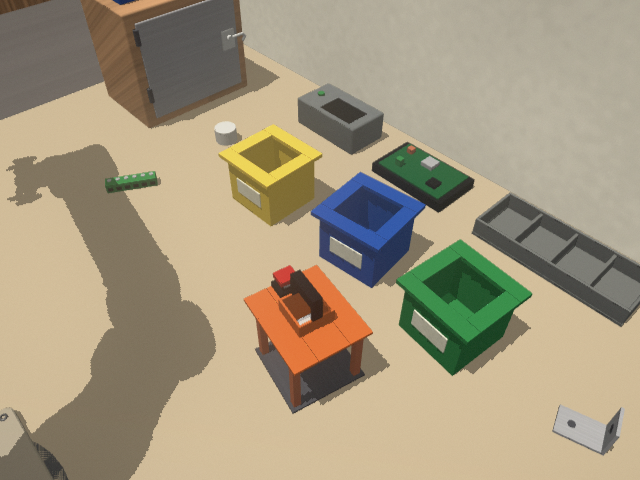

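View pics/wrist0.png

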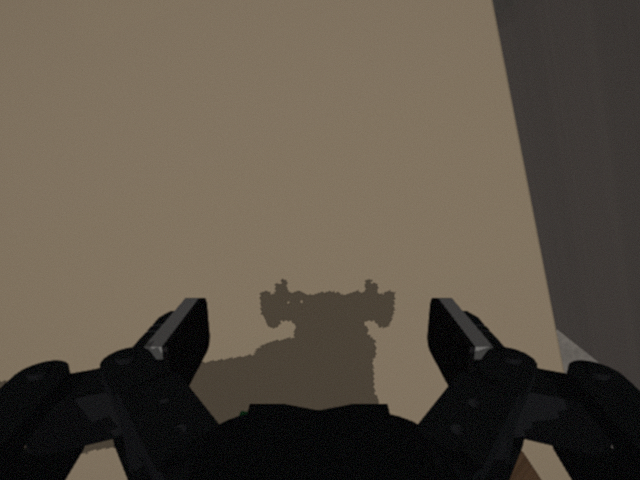

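The top view shows the cup around (365,300), its red tab on the left at (334,294), and the green bin around (426,185). In the side view the cup is on its stand in front of the green bin. Next I'll measure both.

```bash
cat > h.py <<'E'
import cv2,numpy as np
from workcell import manip
from scipy.spatial.transform import Rotation as R
def pts(name,p,d,obs=None):
    c=manip.get_calibration(name)
    v,u=np.mgrid[0:480,0:640]
    P=np.stack([(u-c['cx'])/c['fx']*d,(v-c['cy'])/c['fy']*d,d],-1)
    if 'rvec' in c:
        M=R.from_rotvec(c['rvec']).as_matrix(); return (P-c['tvec'])@M
    T=c['T_tool_cam'];P=P@T[:3,:3].T+T[:3,3]
    return P@R.from_quat(obs['ee_rot']).as_matrix().T+obs['position']
def masks(p):
    h=cv2.cvtColor(p,cv2.COLOR_BGR2HSV);H,S,V=[h[...,i].astype(int) for i in range(3)]
    return dict(orange=(H>=6)&(H<=17)&(S>190)&(V>120),red=((H<5)|(H>174))&(S>150)&(V>90),green=(H>50)&(H<80)&(S>140)&(V>40),
      black=(V<45))
def rect(q):
    r=cv2.minAreaRect((q*1000).astype(np.float32));return np.round(r[0],1),np.round(r[1],1),round(r[2],1)
E
python3 - <<'E'
from h import *
for n in("top","side"):
    z=np.load(f"pics/{n}0.npz");p,d=z['p'],z['d'];W=pts(n,p,d);m=masks(p)
    roi=np.zeros((480,640),bool)
    if n=="top": roi[120:360,300:500]=1
    else: roi[230:410,240:540]=1
    for k in m:
        mm=m[k]&(d>0)&roi
        q=W[mm]; 
        if len(q)<20: continue
        hst=np.histogram(q[:,2],bins=np.arange(-.01,.2,.005));i=np.argsort(hst[0])[::-1][:4]
        print(n,k,len(q),[(round(hst[1][j],3),hst[0][j]) for j in i])
        zt=np.percentile(q[:,2],95)
        t=q[(abs(q[:,2]-(hst[1][i[0]]+.0025))<.006)]
        print('  med z',np.median(t[:,2]),'rect',rect(t[:,:2]), 'top',zt)
        if k=='black': t=q[q[:,2]>.1]; print('  handle?',len(t),rect(t[:,:2]) if len(t)>5 else '',np.percentile(t[:,2],[5,50,95]) if len(t) else '')
E
```

```text
top orange 3735 [(np.float64(0.105), np.int64(2629)), (np.float64(0.1), np.int64(906)), (np.float64(0.125), np.int64(91)), (np.float64(0.12), np.int64(42))]
  med z 0.10611212763885013 rect (array([439.1, -87.3]), array([125.9, 107.2]), 79.1) top 0.1103603001919264
top red 262 [(np.float64(0.13), np.int64(208)), (np.float64(0.135), np.int64(27)), (np.float64(0.125), np.int64(13)), (np.float64(0.11), np.int64(7))]
  med z 0.13293766759138503 rect (array([448.3, -38.3]), array([21. , 25.2]), 79.0) top 0.13570819045027402
top green 5667 [(np.float64(0.1), np.int64(2514)), (np.float64(0.095), np.int64(1035)), (np.float64(0.005), np.int64(821)), (np.float64(0.0), np.int64(711))]
  med z 0.1010422262753738 rect (array([ 622.6, -188.3]), array([122.7, 122.5]), 84.5) top 0.1034260369496051
top black 530 [(np.float64(0.16), np.int64(235)), (np.float64(0.04), np.int64(33)), (np.float64(0.155), np.int64(32)), (np.float64(0.03), np.int64(30))]
  med z 0.1622162242716694 rect (array([438.5, -86.3]), array([48.4, 12.2]), 80.0) top 0.16423659521438028
  handle? 296 (array([438.6, -86.4]), array([48.5, 12.6]), 78.6) [0.15109797 0.16207081 0.16481694]
side orange 192 [(np.float64(0.1), np.int64(115)), (np.float64(0.105), np.int64(77)), (np.float64(0.18), np.int64(0)), (np.float64(0.185), np.int64(0))]
  med z 0.10481151815326681 rect (array([ 429.2, -131.8]), array([ 40. , 106.2]), 80.0) top 0.10667892863081015
side red 243 [(np.float64(0.13), np.int64(218)), (np.float64(0.125), np.int64(21)), (np.float64(0.16), np.int64(2)), (np.float64(0.15), np.int64(1))]
  med z 0.13189812543329144 rect (array([448.1, -39.3]), array([21.8, 26.6]), 82.5) top 0.13342909742527104
side green 7953 [(np.float64(0.095), np.int64(2348)), (np.float64(0.1), np.int64(2079)), (np.float64(0.0), np.int64(366)), (np.float64(0.005), np.int64(278))]
  med z 0.09987535724013859 rect (array([ 621.8, -190.5]), array([123. , 124.7]), 84.7) top 0.10121273208973158
```

Run:
```python
import numpy as np
a=np.linspace(70.93,-11.2,17);r=np.linspace(.6246,.4476,17)
p=np.c_[r*np.cos(np.radians(a)),r*np.sin(np.radians(a))]
print(np.round(np.diff(p,axis=0)/.06,2).tolist())
```

```text
[[0.79, -0.51], [0.73, -0.57], [0.66, -0.63], [0.59, -0.67], [0.51, -0.71], [0.44, -0.74], [0.36, -0.77], [0.28, -0.78], [0.2, -0.79], [0.12, -0.79], [0.05, -0.78], [-0.03, -0.76], [-0.1, -0.74], [-0.16, -0.71], [-0.23, -0.68], [-0.28, -0.64]]
```

```bash
python3 -m crank '[[[0.79,-0.51,0,0,0,-1,85],[0.73,-0.57,0,0,0,-1,85],[0.66,-0.63,0,0,0,-1,85],[0.59,-0.67,0,0,0,-1,85],[0.51,-0.71,0,0,0,-1,85],[0.44,-0.74,0,0,0,-1,85],[0.36,-0.77,0,0,0,-1,85],[0.28,-0.78,0,0,0,-1,85]]]' 30
python3 -m crank '[[[0.2,-0.79,0,0,0,-1,85],[0.12,-0.79,0,0,0,-1,85],[0.05,-0.78,0,0,0,-1,85],[-0.03,-0.76,0,0,0,-1,85],[-0.1,-0.74,0,0,0,-1,85],[-0.16,-0.71,0,0,0,-1,85],[-0.23,-0.68,0,0,0,-1,85],[-0.28,-0.64,0,0,0,-1,85]]]'
python3 -m crank '[[[0,0,0,0,0,0,85],[0,0,0,0,0,0,85]]]'
cat > s.py <<'E'
from h import *
import sys
o=manip.get_obs();M=R.from_quat(o['ee_rot']).as_matrix()
print('t',o['clock'],'tcp',np.round(o['position']*1000,1),'yaw',np.degrees(np.arctan2(M[1,0],M[0,0])).round(2),'z',M[:,2].round(3),'F',o['ft_force'].round(2),'w',o['grip_width'].round(3),'q',o['joint_pos'].round(2))
for n in sys.argv[2:]:
    o=manip.get_obs();p,d=manip.camera(n);f=f"pics/{n}_{sys.argv[1]}";cv2.imwrite(f+".png",p);np.savez(f+".npz",p=p,d=d)
    W=pts(n,p,d,o);np.save(f+"_W.npy",W)
E
python3 s.py 1 wrist
```

```text
clock: 1.15
position: [0.4664, 0.2661, 0.2311]
ee_rot: [0.964, 0.265, -0.0, 0.0]
ft_force: [0.8, -0.3, 0.3]
grip_width: 0.994
clock: 2.15
position: [0.4393, -0.0869, 0.2312]
ee_rot: [0.997, -0.081, 0.0, -0.0]
ft_force: [0.6, 0.5, 0.2]
grip_width: 0.995
clock: 2.4
position: [0.4401, -0.0849, 0.2313]
ee_rot: [0.997, -0.079, 0.0, -0.0]
ft_force: [0.7, -0.4, -0.1]
grip_width: 0.993Traceback (most recent call last):
  File "s.py", line 4, in <module>
    print('t',o['clock'],'tcp',np.round(o['position']*1000,1),'yaw',np.degrees(np.arctan2(M[1,0],M[0,0])).round(2),'z',M[:,2].round(3),'F',o['ft_force'].round(2),'w',o['grip_width'].round(3),'q',o['joint_pos'].round(2))
                                                                                                                                                                      ^^^^^^^^^^^^^^^^^^^^^
AttributeError: 'float' object has no attribute 'round'
```

```bash
sed -i "s/o\['grip_width'\].round(3)/round(o['grip_width'],3)/" s.py; python3 s.py 1 wrist
python3 - <<'E'
from h import *
z=np.load("pics/wrist_1.npz");W=np.load("pics/wrist_1_W.npy");m=masks(z['p']);d=z['d']
for k,l,h in(('red',.12,.14),('orange',.095,.112),('black',.15,.17)):
    q=W[m[k]&(d>0)&(W[...,2]>l)&(W[...,2]<h)&(abs(W[...,0]-.44)<.09)&(abs(W[...,1]+.08)<.09)]
    print(k,len(q),np.median(q[:,2]) if len(q) else 0,rect(q[:,:2]) if len(q)>5 else '')
E
```

```text
t 2.4 tcp [440.1 -84.9 231.3] yaw -9.01 z [ 0.  0. -1.] F [ 0.66 -0.36 -0.12] w 0.993 q [-0.5  -0.11  0.55  1.93  0.06  1.31 -0.12]
red 1327 0.13288872545644637 (array([448.6, -37.1]), array([21.3, 25.7]), 79.3)
orange 9 0.10583352270442406 (array([445.1, -52.2]), array([ 44.1, 100.1]), 89.4)
black 1781 0.16180438139233552 (array([439.2, -85.9]), array([50.4, 13.5]), 79.9)
```

View pics/wrist_1.png

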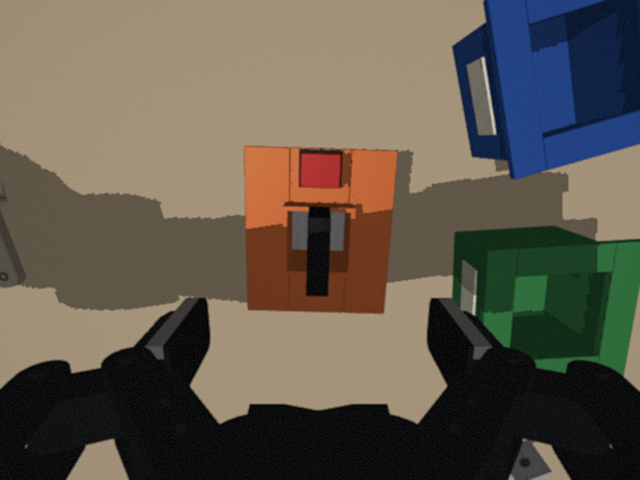

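The wrist view has the handle at about pixel (318,250), between the jaws. It puts the handle at (439.2,-85.9) mm with its long axis at 79.9°, which agrees with the top camera. Now I'll descend and grip.

```bash
python3 -m crank '[[[-0.02,-0.02,-0.4,0,0,-0.26,85],[0,0,-0.5,0,0,0,85],[0,0,-0.4,0,0,0,60],[0,0,-0.28,0,0,0,50],[0,0,0,0,0,0,40],[0,0,0,0,0,0,30]]]' 40; python3 s.py 2 wrist
```

```text
clock: 3.2
position: [0.4393, -0.0862, 0.1371]
ee_rot: [0.996, -0.09, 0.0, 0.0]
ft_force: [-0.3, 0.3, 0.4]
grip_width: 0.352
t 3.2 tcp [439.3 -86.2 137.1] yaw -10.3 z [ 0.001 -0.    -1.   ] F [-0.3   0.34  0.44] w 0.352 q [-0.48 -0.    0.58  2.05  0.    1.09 -0.08]
```

View pics/wrist_2.png

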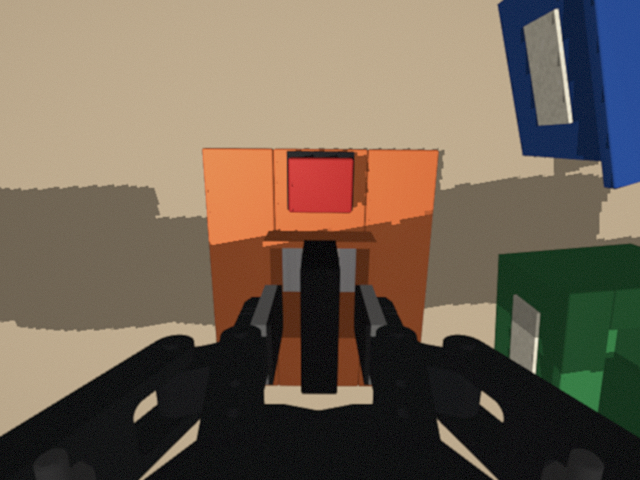

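The jaws straddle the handle symmetrically, with its centre at about pixel x 320. Closing and lifting.

```bash
python3 -m crank '[[[0,0,0,0,0,0,20],[0,0,0,0,0,0,8],[0,0,0,0,0,0,4],[0,0,0,0,0,0,4],[0,0,0,0,0,0,4]]]' 60;python3 -m crank '[[[0,0,0.1,0,0,0,4],[0,0,0.3,0,0,0,4],[0,0,0.4,0,0,0,4],[0,0,0.4,0,0,0,4],[0,0,0.1,0,0,0,4],[0,0,0,0,0,0,4]]]'; python3 s.py 3 side wrist
```

```text
clock: 3.88
position: [0.4393, -0.0866, 0.1372]
ee_rot: [0.996, -0.09, 0.001, -0.0]
ft_force: [-0.9, 1.1, 7.0]
grip_width: 0.15
clock: 4.62
position: [0.4386, -0.0866, 0.2141]
ee_rot: [0.996, -0.09, -0.0, -0.0]
ft_force: [-0.6, -0.8, -2.6]
grip_width: 0.147
t 4.625 tcp [438.6 -86.6 214.1] yaw -10.36 z [-0.  0. -1.] F [-0.6  -0.81 -2.63] w 0.147 q [-0.49 -0.09  0.56  1.95  0.05  1.27 -0.13]
```

View pics/side_3.png

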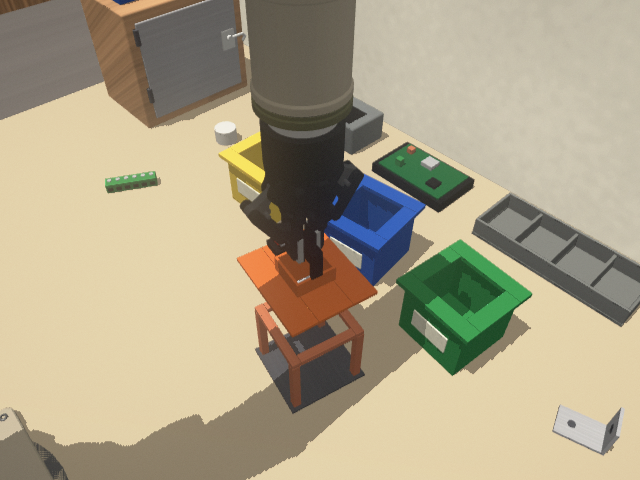

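View pics/wrist_3.png

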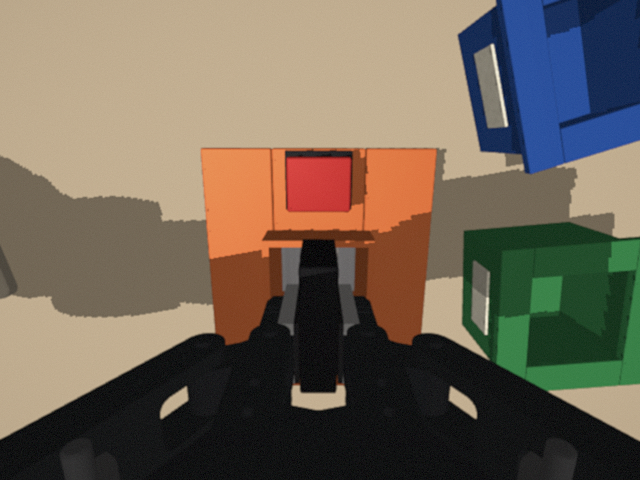

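The cup is lifted level, with 77 mm of clearance under it. Its position in the wrist view is unchanged, with the red tab at (318,183). Carrying it to the bin.

```bash
python3 -m crank '[[[0.2,-0.11,0,0,0,0,4],[0.4,-0.22,0,0,0,0.2,4],[0.55,-0.31,0,0,0,0.25,4],[0.6,-0.34,0,0,0,0.25,4],[0.6,-0.34,0,0,0,0.27,4],[0.45,-0.25,0,0,0,0,4],[0.26,-0.14,0,0,0,0,4],[0,0,0,0,0,0,4]]]'; python3 -m crank '[[[0,0,0,0,0,0,4]]]'; python3 s.py 4 top side wrist
python3 - <<'E'
from h import *
for n in("top","side","wrist"):
    z=np.load(f"pics/{n}_4.npz");W=np.load(f"pics/{n}_4_W.npy");m=masks(z['p']);d=z['d']
    for k,l,h in(('red',.19,.22),('orange',.17,.192),('green',.094,.107)):
        q=W[m[k]&(d>0)&(W[...,2]>l)&(W[...,2]<h)&(abs(W[...,0]-.622)<.1)&(abs(W[...,1]+.18)<.1)]
        print(n,k,len(q),np.median(q[:,2]) if len(q) else 0,rect(q[:,:2]) if len(q)>5 else '')
E
```

```text
clock: 5.72
position: [0.623, -0.1902, 0.2129]
ee_rot: [0.999, -0.048, -0.001, 0.001]
ft_force: [0.3, -0.6, -2.3]
grip_width: 0.145
clock: 5.85
position: [0.622, -0.1893, 0.2139]
ee_rot: [0.999, -0.048, -0.001, 0.0]
ft_force: [-0.2, -0.2, -2.8]
grip_width: 0.152
t 5.85 tcp [ 622.  -189.3  213.9] yaw -5.51 z [-0.001 -0.    -1.   ] F [-0.22 -0.21 -2.75] w 0.152 q [-0.26  0.45  0.67  1.44 -0.28  1.34  0.33]
top red 246 0.20953413025098 (array([ 625.7, -140.1]), array([20.5, 25. ]), 83.4)
top orange 615 0.18260043623662842 (array([ 623.9, -160.3]), array([ 65.8, 107.9]), 84.7)
top green 895 0.10101994679993061 (array([ 623.7, -166. ]), array([ 77.7, 121.2]), 84.5)
side red 349 0.20844805002922362 (array([ 625. , -140.8]), array([22.8, 27.7]), 84.8)
side orange 966 0.18186439812577848 (array([ 618.9, -199.9]), array([109.6, 109.9]), 84.0)
side green 2340 0.0998406507257954 (array([ 620.9, -197.5]), array([108.3, 124.2]), 84.5)
wrist red 3421 0.209959677005173 (array([ 626.3, -138.7]), array([21.8, 25.7]), 84.6)
wrist orange 211 0.18295412933931438 (array([ 622.6, -174.8]), array([ 99.1, 107.8]), 84.5)
wrist green 0 0
```

View pics/side_4.png

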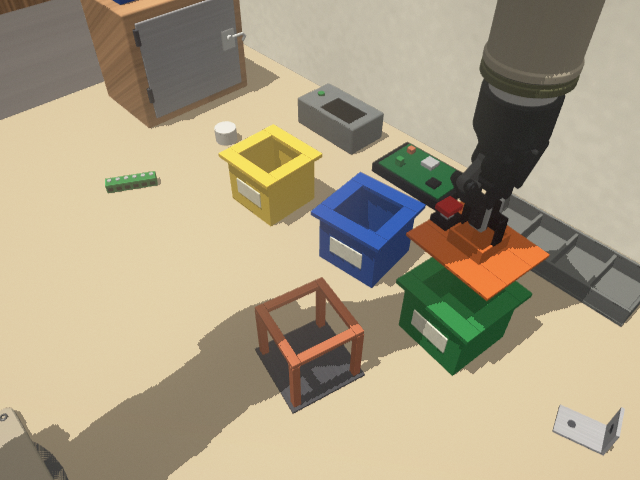

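View pics/wrist_4.png

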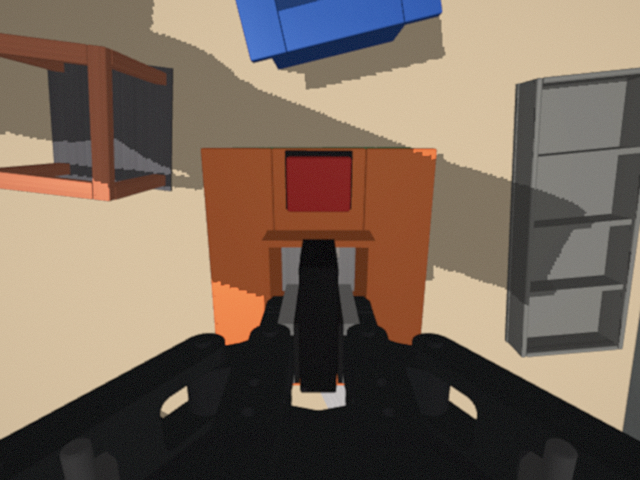

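Over the bin, the cup's centre works out at about (621,-190) mm and the bin's at (622,-189). Yaw matches at 84.5°, and the seat is 77 mm above the rim. Lowering.

```bash
python3 -m crank '[[[0,0,-0.2,0,0,0,4],[0,0,-0.35,0,0,0,4],[0,0,-0.35,0,0,0,4],[0,0,-0.2,0,0,0,4],[0,0,-0.1,0,0,0,4],[0,0,0,0,0,0,4]]]'; python3 -m crank '[[[0,0,-0.03,0,0,0,4],[0,0,-0.03,0,0,0,4],[0,0,0,0,0,0,4]]]'; python3 s.py 5
```

```text
clock: 6.75
position: [0.6224, -0.1893, 0.1425]
ee_rot: [0.999, -0.048, 0.0, -0.0]
ft_force: [-0.8, -0.9, -2.7]
grip_width: 0.145
clock: 7.12
position: [0.6224, -0.1893, 0.139]
ee_rot: [0.999, -0.048, 0.0, -0.0]
ft_force: [-0.5, 0.5, -2.6]
grip_width: 0.153
t 7.125 tcp [ 622.4 -189.3  139. ] yaw -5.52 z [ 0.  0. -1.] F [-0.49  0.51 -2.6 ] w 0.153 q [-0.24  0.51  0.64  1.53 -0.32  1.21  0.35]
```

```bash
python3 -m crank '[[[0,0,-0.02,0,0,0,4],[0,0,0,0,0,0,4]]]';python3 -m crank '[[[0,0,-0.02,0,0,0,4],[0,0,0,0,0,0,4]]]'; python3 s.py 5
```

```text
clock: 7.38
position: [0.6223, -0.1892, 0.1377]
ee_rot: [0.999, -0.048, -0.0, -0.0]
ft_force: [-0.4, -0.2, -3.2]
grip_width: 0.154
clock: 7.62
position: [0.6225, -0.1893, 0.1373]
ee_rot: [0.999, -0.048, 0.0, -0.0]
ft_force: [-2.9, 2.1, 4.9]
grip_width: 0.147
t 7.625 tcp [ 622.5 -189.3  137.3] yaw -5.52 z [ 0.001  0.    -1.   ] F [-2.87  2.06  4.93] w 0.147 q [-0.24  0.51  0.64  1.53 -0.32  1.2   0.35]
```

Contact at the expected height: the force went from -2.7 to +4.9 N. Releasing.

```bash
python3 -m crank '[[[0,0,0,0,0,0,16],[0,0,0,0,0,0,20],[0,0,0,0,0,0,30],[0,0,0,0,0,0,40],[0,0,0,0,0,0,40],[0,0,0,0,0,0,40]]]'; python3 s.py 6 top side wrist
cat > m.py <<'E'
from h import *
import sys
for n in("top","side","wrist"):
    f=f"pics/{n}_{sys.argv[1]}"
    try: z=np.load(f+".npz");W=np.load(f+"_W.npy")
    except Exception: continue
    m=masks(z['p']);d=z['d']
    for k,l,h in(('red',.115,.145),('orange',.1,.112),('green',.094,.102)):
        q=W[m[k]&(d>0)&(W[...,2]>l)&(W[...,2]<h)&(abs(W[...,0]-.622)<.1)&(abs(W[...,1]+.18)<.1)]
        print(n,k,len(q),np.median(q[:,2]) if len(q) else 0,rect(q[:,:2]) if len(q)>5 else '')
        if k=='orange' and len(q)>50:
            A=np.c_[q[:,:2]-[.622,-.189],np.ones(len(q))];print('  plane',np.linalg.lstsq(A,q[:,2],rcond=None)[0].round(4))
E
python3 m.py 6
```

```text
clock: 8.38
position: [0.6223, -0.1893, 0.1365]
ee_rot: [0.999, -0.048, 0.0, -0.0]
ft_force: [0.5, -0.2, -0.3]
grip_width: 0.468
t 8.375 tcp [ 622.3 -189.3  136.5] yaw -5.52 z [ 0.  0. -1.] F [ 0.5  -0.2  -0.34] w 0.468 q [-0.24  0.51  0.64  1.53 -0.32  1.2   0.35]
top red 209 0.1330761276603486 (array([ 626.1, -140.5]), array([20.5, 24.3]), 87.0)
top orange 334 0.10592721722464513 (array([ 624.9, -155.8]), array([ 55.6, 107.5]), 82.7)
  plane [-0.0032 -0.0008  0.1058]
top green 94 0.10021330344214008 (array([ 625.2, -159.1]), array([ 60.9, 122.2]), 84.6)
side red 163 0.13149414187848021 (array([ 622.7, -141.2]), array([21.4, 20.1]), 82.1)
side orange 1065 0.10490526575412268 (array([ 620. , -198.1]), array([114. , 109.9]), 83.5)
  plane [0.0062 0.0084 0.1052]
side green 319 0.09933630992232662 (array([ 619.4, -215.4]), array([ 72.4, 123.9]), 84.7)
wrist red 3473 0.1328290492436154 (array([ 626.9, -139.1]), array([21.6, 25.6]), 84.4)
wrist orange 226 0.10576546719687205 (array([ 623.5, -170.4]), array([ 89.6, 107.9]), 84.1)
  plane [0.0014 0.0005 0.1058]
wrist green 1288 0.10089560573109425 (array([ 624.4, -174.8]), array([ 96.7, 122.5]), 84.7)
```

View pics/side_6.png

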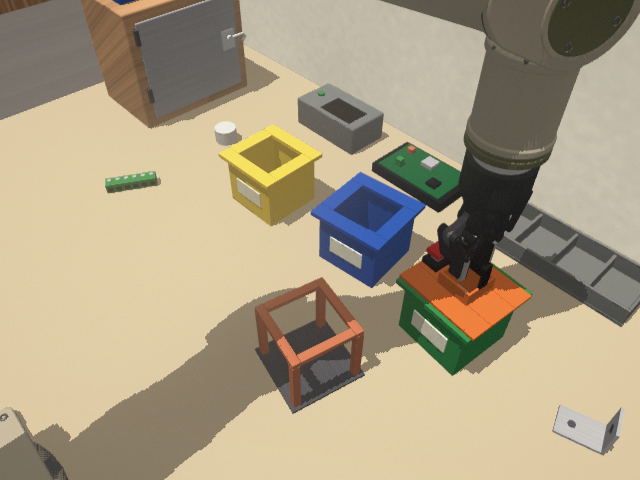

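View pics/wrist_6.png

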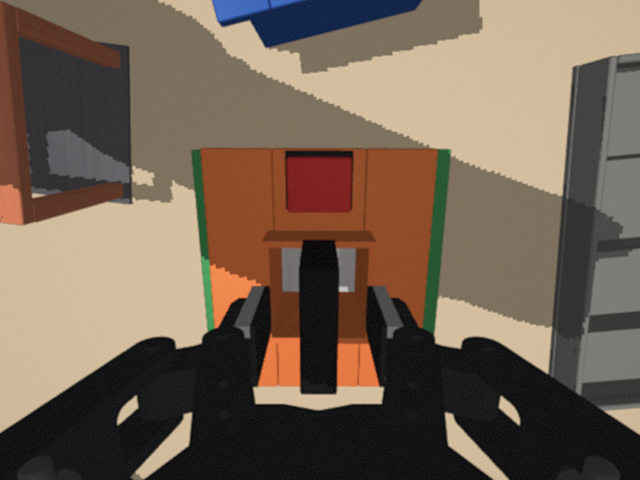

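The flange lies flat on the rim and centred. In the wrist view the green collar strips either side (x≈198 and 442) are about even, and the varistor is visible at (318,270). Next: retreat, shut the fingers and go over the tab.

```bash
python3 -m crank '[[[0,0,0.3,0,0,0,40],[0,0,0.4,0,0,0,40],[0,0,0.3,0,0,0,40],[0.03,0.4,0,0,0,0,0],[0.04,0.43,0,0,0,0,0],[0,0,0,0,0,0,0],[0,0,0,0,0,0,0],[0,0,0,0,0,0,0]]]'; python3 s.py 7 side top; python3 m.py 7
```

```text
clock: 9.52
position: [0.6264, -0.1407, 0.1969]
ee_rot: [0.999, -0.049, 0.0, 0.0]
ft_force: [0.4, -0.6, 0.8]
grip_width: -0.001
t 9.525 tcp [ 626.4 -140.7  196.9] yaw -5.61 z [ 0.    -0.001 -1.   ] F [ 0.41 -0.57  0.81] w -0.001 q [-0.33  0.44  0.65  1.49 -0.27  1.3   0.25]
top red 40 0.13286139253087134 (array([ 628.3, -132.7]), array([ 5.3, 21.9]), 78.9)
top orange 0 0 
top green 8 0.10105769010286055 (array([ 685.8, -139.5]), array([11.1,  3.1]), 76.9)
side red 295 0.13176797458317938 (array([ 626.2, -141.7]), array([21.6, 27.3]), 82.0)
side orange 841 0.10489325771937268 (array([ 620.8, -194.1]), array([121.5, 111.2]), 84.3)
  plane [0.0056 0.0148 0.1056]
side green 378 0.09936505902170478 (array([ 620.1, -202. ]), array([ 96.9, 124.3]), 85.7)
```

View pics/side_7.png

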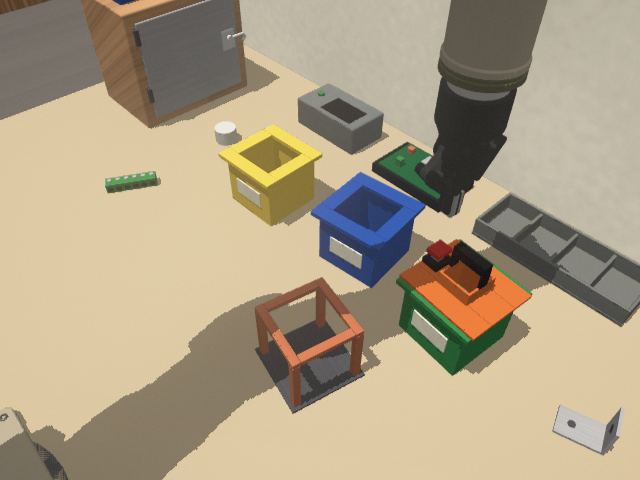

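The cup sits alone and flat, with the tab up at (440,252) and the shut fingers above it. Lowering to just over the tab, then pressing in small steps.

```bash
python3 -m crank '[[[0,0.01,-0.4,0,0,0,0],[0,0,-0.4,0,0,0,0],[0,0,-0.2,0,0,0,0],[0,0,0,0,0,0,0]]]'; python3 -m crank '[[[0,0,-0.05,0,0,0,0],[0,0,-0.05,0,0,0,0],[0,0,0,0,0,0,0]]]'; python3 s.py 8 side
```

```text
clock: 10.12
position: [0.6262, -0.1391, 0.1361]
ee_rot: [0.999, -0.048, -0.001, 0.0]
ft_force: [-0.6, 0.6, 0.5]
grip_width: 0.0
clock: 10.5
position: [0.6269, -0.1389, 0.1309]
ee_rot: [0.999, -0.048, 0.0, 0.0]
ft_force: [0.3, -0.4, 1.3]
grip_width: -0.001
t 10.5 tcp [ 626.9 -138.9  130.9] yaw -5.52 z [ 0.001 -0.    -1.   ] F [ 0.33 -0.41  1.26] w -0.001 q [-0.32  0.49  0.63  1.56 -0.31  1.18  0.27]
```

```bash
python3 -m crank '[[[0,0,-0.05,0,0,0,0],[0,0,0,0,0,0,0]]]'; python3 s.py 9 side
```

```text
clock: 10.8
position: [0.6268, -0.1389, 0.1276]
ee_rot: [0.999, -0.048, 0.0, 0.0]
ft_force: [0.1, -1.4, 2.1]
grip_width: 0.001
t 10.8 tcp [ 626.8 -138.9  127.6] yaw -5.52 z [ 0.001 -0.    -1.   ] F [ 0.05 -1.41  2.15] w 0.001 q [-0.32  0.5   0.63  1.57 -0.31  1.18  0.27]
```

```bash
python3 -m crank '[[[0,0,-0.05,0,0,0,0],[0,0,0,0,0,0,0]]]'; python3 -m crank '[[[0,0,-0.03,0,0,0,0],[0,0,0,0,0,0,0],[0,0,0,0,0,0,0],[0,0,0,0,0,0,0]]]'; python3 s.py 10 side
```

```text
clock: 11.1
position: [0.6268, -0.1389, 0.1246]
ee_rot: [0.999, -0.048, 0.0, 0.0]
ft_force: [0.7, -0.1, 4.6]
grip_width: 0.003
clock: 11.6
position: [0.6269, -0.1389, 0.1241]
ee_rot: [0.999, -0.048, 0.001, -0.0]
ft_force: [-3.6, 1.2, 13.6]
grip_width: -0.002
t 11.6 tcp [ 626.9 -138.9  124.1] yaw -5.52 z [ 0.001  0.    -1.   ] F [-3.56  1.22 13.63] w -0.002 q [-0.32  0.5   0.63  1.57 -0.31  1.17  0.27]
```

View pics/side_10.png

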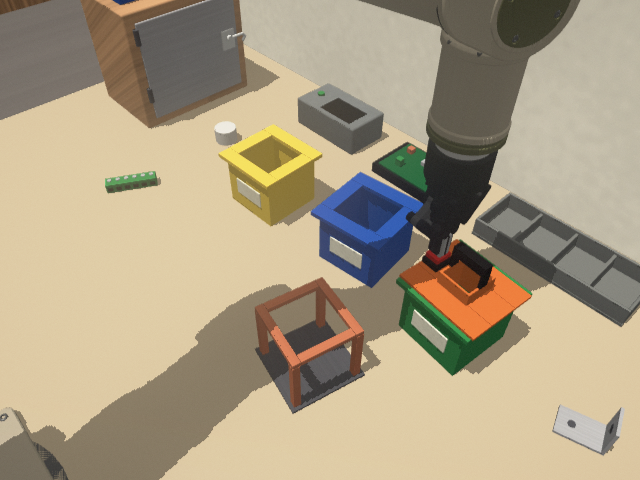

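The tab is fully down: the force hit the stop at 13.6 N, and the cup is still flat. I'll wait a moment, then look into the cup.

```bash
python3 -m crank '[[[0,0,0,0,0,0,0],[0,0,0,0,0,0,0],[0,0,0,0,0,0,0],[0,0,0,0,0,0,0]]]'; python3 s.py 11 top wrist
```

```text
clock: 12.15
position: [0.6269, -0.1389, 0.1241]
ee_rot: [0.999, -0.048, 0.001, -0.0]
ft_force: [-3.5, 0.8, 14.1]
grip_width: -0.005
t 12.15 tcp [ 626.9 -138.9  124.1] yaw -5.52 z [ 0.001  0.    -1.   ] F [-3.52  0.82 14.06] w -0.005 q [-0.32  0.5   0.63  1.57 -0.31  1.17  0.27]
```

View pics/wrist_11.png

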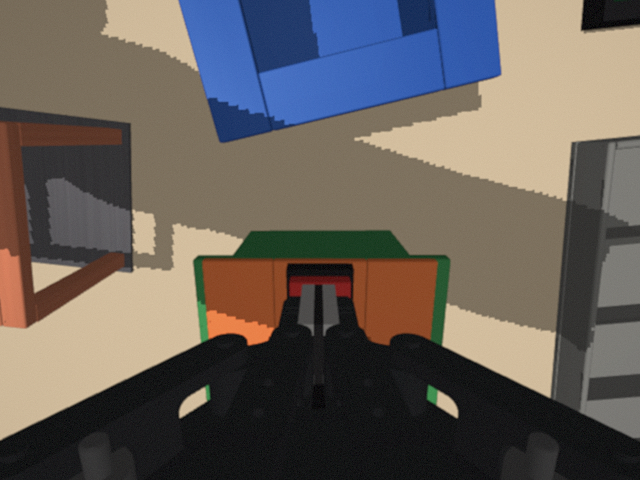

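View pics/top_11.png

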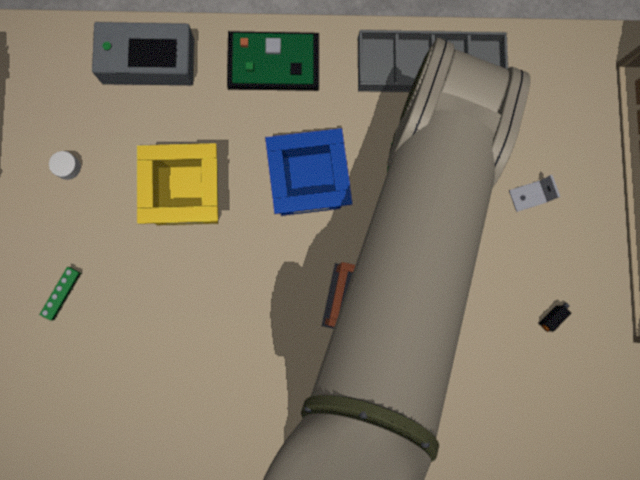

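Neither view can see into the cup from here, because the arm and gripper block it. Letting the tab up and raising to look.

```bash
python3 -m crank '[[[0,0,0.1,0,0,0,0],[0,0,0.2,0,0,0,0],[0,0,0.5,0,0,0,0],[0,0,0.7,0,0,0,0],[0,-0.6,0.7,0,0,0,0],[0,-0.6,0.3,0,0,0,0],[0,-0.3,0,0,0,0,0],[0,0,0,0,0,0,0]]]'; python3 -m crank '[[[0,0,0,0,0,0,0]]]'; python3 s.py 12 side wrist; python3 m.py 12
```

```text
clock: 13.25
position: [0.6258, -0.2296, 0.2713]
ee_rot: [0.999, -0.049, -0.001, -0.0]
ft_force: [-0.7, 0.8, -0.1]
grip_width: 0.003
clock: 13.38
position: [0.6267, -0.2268, 0.2713]
ee_rot: [0.999, -0.047, -0.001, -0.001]
ft_force: [-0.7, 0.3, 0.6]
grip_width: 0.007
t 13.375 tcp [ 626.7 -226.8  271.3] yaw -5.42 z [-0.002  0.002 -1.   ] F [-0.7   0.34  0.62] w 0.007 q [-0.19  0.47  0.69  1.3  -0.29  1.47  0.38]
side red 295 0.13163377606105278 (array([ 625.7, -141.1]), array([22.2, 27. ]), 83.4)
side orange 2682 0.10497389681006308 (array([ 620.5, -192.9]), array([123.7, 111. ]), 84.4)
  plane [0.0025 0.0022 0.105 ]
side green 309 0.09933254958931284 (array([ 620.5, -206.6]), array([ 89.6, 124.9]), 84.8)
wrist red 1035 0.13291034541656896 (array([ 627. , -139.4]), array([20.8, 25.3]), 82.7)
wrist orange 371 0.10592140444723958 (array([ 621.9, -187.5]), array([120.9, 107.8]), 83.5)
  plane [-0.0008 -0.0035  0.1059]
wrist green 722 0.10090207429977817 (array([ 623.3, -187.7]), array([120.7, 121.4]), 84.7)
```

View pics/wrist_12.png

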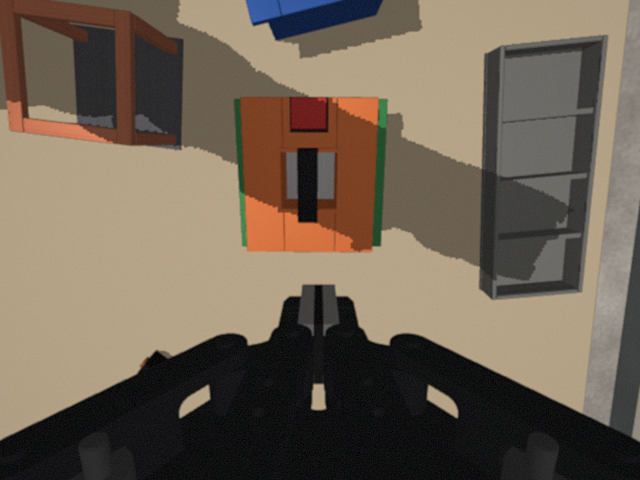

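View pics/side_12.png

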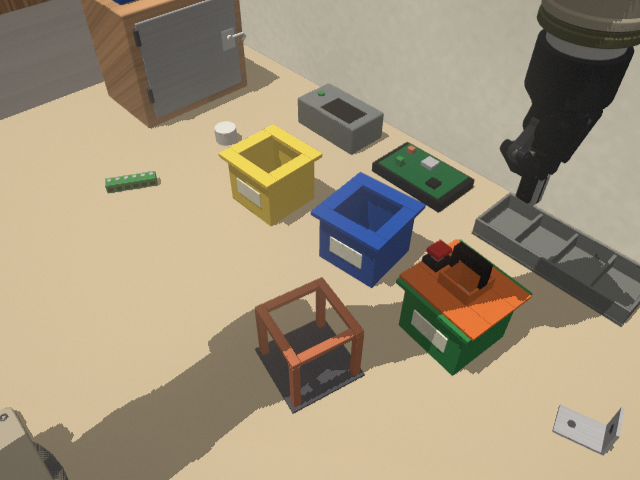

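The cup is flat with the tab back up. Both views show grey inside the spout, which could be the flap or the varistor, so I'll zoom in and compare before and after.

Run:
```python
from h import *
a=cv2.imread('pics/side0.png')[280:350,260:350];b=cv2.imread('pics/side_7.png')[240:310,420:510];c=cv2.imread('pics/side_12.png')[240:310,420:510]
f=lambda x:cv2.resize(x,(390,290),interpolation=cv2.INTER_CUBIC)
w1=cv2.imread('pics/wrist_1.png')[190:290,260:380];w2=cv2.imread('pics/wrist_12.png')[130:230,250:370]
cv2.imwrite('pics/cmp.png',np.vstack([np.hstack([f(b),f(c)]),np.hstack([f(w1),f(w2)])]))
for n,(r0,r1,c0,c1) in{'1':(200,275,285,350),'12':(145,212,278,340)}.items():
    W=np.load(f'pics/wrist_{n}_W.npy')[r0:r1,c0:c1];p=cv2.imread(f'pics/wrist_{n}.png')[r0:r1,c0:c1].astype(int)
    m=(p.max(-1)-p.min(-1)<25)&(p.max(-1)>60);q=W[m];print(n,len(q),np.percentile(q[:,2],[2,25,50,75,98]).round(4),p[m].mean(0),rect(q[:,:2]))
```

```text
1 1112 [0.0696 0.0705 0.071  0.0717 0.1606] [83.00899281 83.7544964  86.88489209] (array([443.7, -63.5]), array([91.5, 43.9]), 79.3)
12 1281 [0.0696 0.0705 0.071  0.0715 0.1604] [95.32396565 95.6284153  98.6128025 ] (array([ 622.6, -184.9]), array([52.3, 44.1]), 84.7)
```

View pics/cmp.png

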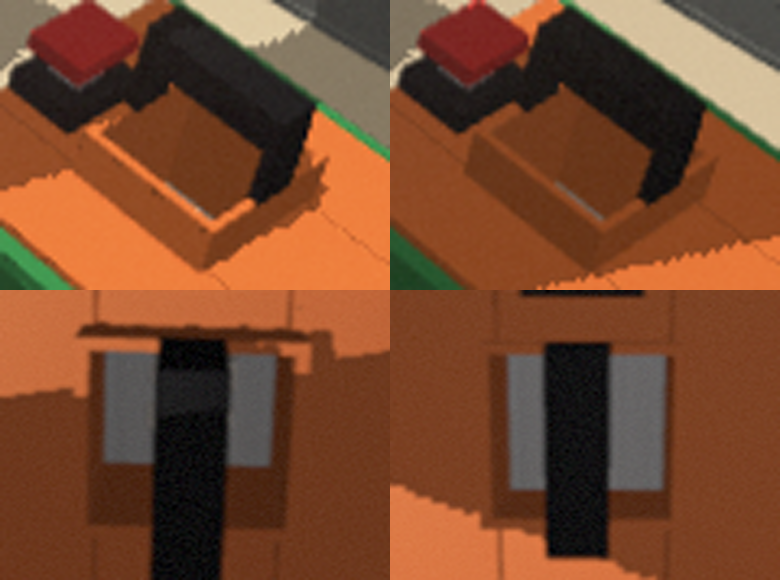

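Run:
```python
from h import *
f=lambda x:cv2.resize(x,(390,290),interpolation=cv2.INTER_CUBIC)
a=cv2.imread('pics/side0.png')[275:345,265:355];b=cv2.imread('pics/top0.png')[270:330,325:405]
c=cv2.imread('pics/wrist_6.png')[235:345,250:390];d=cv2.imread('pics/wrist_2.png')[235:345,250:390]
cv2.imwrite('pics/cmp2.png',np.vstack([np.hstack([f(a),f(b)]),np.hstack([f(c),f(d)])]))
z=np.load('pics/top0.npz');W=pts('top',z['p'],z['d']);p=z['p'].astype(int)
s=np.s_[280:320,345:390]
m=(p.max(-1)-p.min(-1)<30)&(p.max(-1)>60)&(W[...,2]<.1);mm=np.zeros_like(m);mm[s]=m[s]
q=W[mm];print(len(q),np.histogram(q[:,2],bins=np.arange(.06,.1,.003)))
t=q[q[:,2]>.076]; print(len(t), t.mean(0) if len(t) else '')
```

```text
412 (array([  0,   0,  42, 191, 120,   5,  22,  30,   2,   0,   0,   0,   0]), array([0.06 , 0.063, 0.066, 0.069, 0.072, 0.075, 0.078, 0.081, 0.084,
       0.087, 0.09 , 0.093, 0.096, 0.099]))
57 [ 0.43351474 -0.08589126  0.08097216]
```

View pics/cmp2.png

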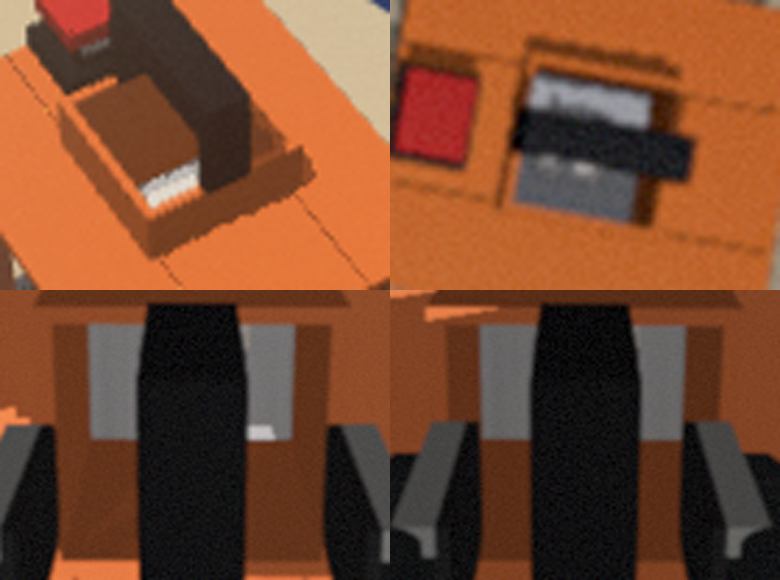

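Before release, the top view and wrist_6 both show the white block (top at z≈0.081). The after view in wrist_12 shows only the flap at z 0.071. I'll pull the arm back for an unobstructed top view to confirm.

```bash
python3 -m crank '[[[-0.3,0,0.3,0,0,0,0],[-0.6,0,0.3,0,0,0,0],[-0.7,0,0,0,0,0,0],[-0.7,0,0,0,0,0,0],[-0.5,0,0,0,0,0,0],[-0.3,0,0,0,0,0,0],[0,0,0,0,0,0,0],[0,0,0,0,0,0,0]]]'; python3 s.py 13 top; python3 m.py 13
python3 - <<'E'
from h import *
z=np.load('pics/top_13.npz');W=np.load('pics/top_13_W.npy');p=z['p'].astype(int)
m=(p.max(-1)-p.min(-1)<30)&(p.max(-1)>40)&(W[...,2]<.1)&(W[...,2]>.02)&(abs(W[...,0]-.622)<.03)&(abs(W[...,1]+.189)<.03)
q=W[m];print(len(q),np.histogram(q[:,2],bins=np.arange(.06,.1,.003))[0])
cv2.imwrite('pics/top13c.png',cv2.resize(z['p'][140:240,370:490],(720,600),interpolation=cv2.INTER_CUBIC))
E
```

```text
clock: 14.48
position: [0.4414, -0.2281, 0.3087]
ee_rot: [0.999, -0.047, 0.0, -0.0]
ft_force: [0.3, 1.2, 0.1]
grip_width: -0.0
t 14.475 tcp [ 441.4 -228.1  308.7] yaw -5.43 z [ 0.  0. -1.] F [0.26 1.19 0.06] w -0.0 q [-0.34 -0.02  0.73  1.7   0.01  1.46  0.29]
top red 234 0.13264687803502329 (array([ 626.4, -140.4]), array([21.1, 25.7]), 83.6)
top orange 2329 0.1060654777731302 (array([ 622.6, -178.2]), array([104.2, 109.2]), 84.3)
  plane [-0.0007 -0.0012  0.1061]
top green 239 0.10021009705037962 (array([ 622.8, -187.8]), array([120. , 123.9]), 83.9)
252 [  0   2  29 159  60   2   0   0   0   0   0   0   0]
```

View pics/top13c.png

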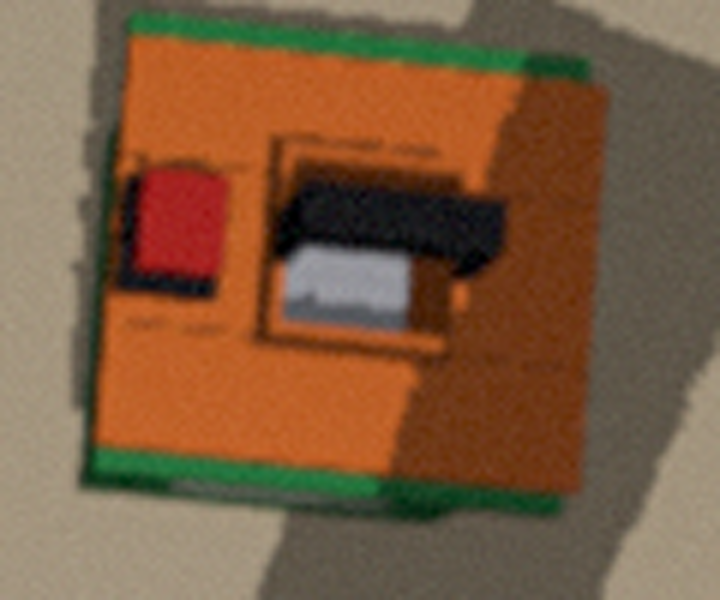

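The cup is empty: the top view shows only the bare flap (nothing above 0.075 m, where the block's top was at 0.081). The tab is up and the flange is flat. Handing in.

```bash
python3 -c "
from workcell import manip
print(manip.hand_in())"
```

```text
the job is handed in; nothing more can be done
None
```

The cup is sitting on the green bin with its tab up, the varistor has dropped out of it, and I've handed the job in at about 14.5 s of the 48 s allowed. I gripped the cup by its handle, set it on the rim and let go. Then I pressed the tab with the shut fingers until it hit its stop at about 14 N, held it for about 1 s, and backed the arm well clear.

**Last checks:**
- **Cup position:** the flange is flat (fitted slope under 0.003), with the seat at about 0.101 m. The cup is centred on the bin to about 2 mm.
- **Release tab:** its top is at 0.133 m, the same height as before pressing, so it is up again.
- **Varistor:** before release, the first top view and the wrist view on the bin both showed the white block in the cup. Afterwards the wrist and top views showed only the bare flap at 0.071 m.
- **Not seen directly:** the flange covers the bin's opening, so I could not see the varistor on the bin floor. That it fell in is inferred from the empty cup.
- **Disagreements:** the cameras differed by only 1–2 mm, within their calibration, and no check failed.

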